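# Unlock the stall's cash box and slide it open

### The job

Open the sweets stall's cash box: take the round-headed key from the wooden stand, push it fully home in the lock slot of the box, and turn it clockwise as far as it goes. Then slide the lid fully open by pushing its upright tab to the left (as the robot sees the box), leaving the key in the lock and the T-headed key in the stand.

Things in the scene. Friction and masses are not known exactly. Their poses are not given: they have to be found in the camera images.
- key: Right key: plain steel, 96 mm tall, upright in one of the stand's slots. Origin: centre of the blade's tip, z up. Blade 20 (x) by 8 mm (y), 34 mm long; above it a flat bow 44 mm wide (x), 12 mm thick (y), 34 to 96 mm above the tip, round top with a dark spot. Its square shoulders stop it on the stand (tip 16 mm above the table) or the lock. A half turn about z makes no difference.
- spare_key: The other key, to be left alone: plain steel, 72 mm tall, standing in the other slot; its head is a T bar 70 mm long, 14 mm thick. Its blade (28 mm wide) does not fit the lock. Same frame as the key (origin at the blade's tip).
- key_stand: Fixed wooden block 190 mm (x) by 70 mm (y), 50 mm high, origin at the centre of its underside. Two slots, 31 by 11 mm, long side along x, 37 mm deep, at x = -40 and +40 mm; either key may be in either slot.
- cash_box: Fixed grey steel cash box, 200 mm (x) by 260 mm (y), 70 mm high, origin at the centre of its underside; its front (-x) faces the robot. A 58 mm wide strip along the front holds the lock (axis at x = -71 mm, y = 0); the rest of the top is the bare-metal sliding lid.
- keyhole (a point): Centre of the mouth of the slot in the round lock cylinder (52 mm across), 82 mm above the table. Turns with the cylinder: z up, x along the slot's long side. Slot 23 mm (x) by 11 mm (y), 37 mm deep, edges chamfered; the key is home when its shoulders rest on the cylinder, its tip 34 mm below this point.
- lock (a joint): Turn of the lock cylinder, rad, growing clockwise seen from above: 0 to 0.15 at the start (locked), 1.25 at its stop. A cam on the cylinder blocks a stud on the lid until the cylinder is turned. Turns with about 0.06 N m; the key has up to 0.15 rad of play in the slot.
- lid (a joint): Travel of the lid, m, along the box's +y (left as seen from the robot): 0 shut, 0.110 fully open at its stop. Slides with about 2 N once unlocked.
- lid_tab (a point): Middle of the top edge of the lid's upright tab: a plate 60 mm (box's x), 10 mm thick (box's y), standing 32 mm above the lid's top, which is 70 mm above the table. Moves with the lid; lies at x = +45 mm, y = -70 mm in the box's frame when shut.
Not all that is in view belongs to the job. Leave any pink or red look-alike of the key alone.

How it is judged (in metres and radians):
On the way, in this order (a step that is already met when the one before it is completed fails the run):
1. the key is fully home in the lock slot (horizontal distance between key and keyhole below 0.008 m and z of key in the frame of keyhole below -0.029 m and angle between the z axis of key and the z axis of keyhole, either way round below 0.15 rad), for 0.2 s.
2. the lock is turned clockwise to its stop with the key in it (value of joint lock above 1.1 rad and horizontal distance between key and keyhole below 0.008 m and z of key in the frame of keyhole below -0.025 m), for 0.2 s.
3. the lid is slid open (value of joint lid above 0.098 m), for 0.2 s.
At the end, for the whole second after the job is handed in: Lid open over 98 of 110 mm; lock turned clockwise over 1.05 rad (stop 1.25); round-headed key still in the lock at rest (25 mm or more of 34 deep, within 8 mm of the slot's axis and 0.2 rad of upright); T-headed key within 20 mm of its start (value of joint lid above 0.098 m and value of joint lock above 1.05 rad and horizontal distance between key and keyhole below 0.008 m and z of key in the frame of keyhole below -0.025 m and angle between the z axis of key and the z axis of keyhole, either way round below 0.2 rad and linear speed of key below 0.02 m/s and distance of spare_key from where it was at the start of the episode below 0.02 m); the robot touches nothing.
It fails at once if the T-headed key is taken from its slot (distance of spare_key from where it was at the start of the episode above 0.025 m).
It also fails if it takes over 56 s, if anything falls off the work surface, if the arm or the gripper's body presses on something with over 40 N, if the wrist force passes 120 N, or if a joint passes its speed limit or range.

### The arm

A 6-joint arm with a two-finger parallel gripper is mounted at the origin on the work surface. World frame = base frame: x ahead of the robot, y to its left, z up, the work surface at z = 0. Lengths are in mm, angles in rad, forces in N, time in s.
With the tool pointing down it reaches from about 350 to 975 mm from the base axis. Payload 7.1 kg.
Tool frame: the origin (TCP) lies at the very end of the fingers, on their centre line; the grasp point (between the pads) lies 19 mm behind it; z points along the fingers, y is the line along which they close (so a half turn about z gives the same grasp; the last joint's range is limited). The gripper opens to 88 mm and grips with 3 to 60 N. Pads are 20 mm wide; open, the fingers measure 115 mm over their backs; the gripper's body (75 mm by 178 mm) begins 61 mm behind the grasp point.
Start: joints at [-1.154, 0.423, 1.63, -0, 1.089, -0.019], TCP at [263.85, -566.558, 222.675] pointing down, gripper open.
Joint ranges: [-3, 3], [-0.9, 2.11], [0.09, 2.58], [-1.31, 4.45], [0.11, 2.69], [-2.54, 2.54]. Speed limits (rad/s): [2.39, 2.39, 3.01, 3.14, 3.14, 3.14].

### API

Orientations are given as a rotation vector (axis times angle).
In Python, from workcell import ctrl, optics gives the robot as it stands.
- The arm moves only by the shell command python3 -m jog 'ROWS'. ROWS is JSON, a list of rows, each a list of 7 numbers: the shift along the tool's x, y, z in units of 40 mm (1.0 is 40 mm), then the turn, a rotation vector about the tool's x, y, z in units of 6 degrees (1.0 is 6 degrees), then the opening, from 0 (shut) to 1 (fully open). A call has 1 to 20 rows; each row shifts and turns the commanded pose from where the row before left it, along the tool's axes as they then stand; what a row does not reach is not made up. A row lasts 1/10 s, in which the tool goes at most 50 mm and 8.59 degrees, less where a joint would pass 70% of its speed; a pose out of reach is approached as far as the arm can. A call is refused whole if a number of a shift passes 1 or a number of a turn 1, either way. A call with a gripper value outside its range is refused whole. The fingers move at their own pace and stop on an object; the grip force is fixed at half the most. Time passes only in rows, so rows that do not move let the fingers close. It gives the time, the measured TCP pose, the force, the opening and the grip force at its end, in the units of the state.
- ctrl.get_obs(): the state, without advancing time (a new reading comes with each control period).
- optics.get_image(name): name is "side" or "top" or "wrist"; returns the picture (384x512x3 uint8, red, green, blue); there is no depth.
- optics.camera_model(name): a dict with "fov_y" (degrees; the focal length in pixels is half the picture's height over the tangent of half this angle, whatever the lens; pixels are square), "cx", "cy" (the principal point, pixels), "view" (4x4, takes a point from world to camera coordinates); the wrist camera has in their place "hand_eye" (4x4, takes a point from camera to tool coordinates, whose origin is the TCP and whose axes are the flange's). Camera axes: x right, y up, looking along -z (the intrinsics and any distortion apply to the point x, -y, -z); pixel columns grow to the right and rows downward; lengths in mm; the calibration is good to about 2 mm. A picture is of the moment at which its call begins: read the wrist's pose just before it. camera_model takes no time and is no camera call.
- ctrl.close_job(): hands the job in; it is judged then, once.
Trained networks look in the newest picture that a camera, given by its name, has taken for a name from the list of things; names that differ only in an ending like _2 or _b are one class to them, and where a whole thing is asked for, a point or a joint stands for the part that bears it (a point fixed in the world has none). Each returns a list of dicts, best first, with "conf" (0 to 1); they miss things now and then, are a little off and sometimes report something else, mostly with a low value. They report only what shows in the picture. A call takes as long as a camera call. They do not tell look-alikes from the thing itself.
- optics.masks_of(target, camera): "pixels" (384x512 bool, what is visible of it) and "extent" ([centre column, centre row, width, height] in pixels, round what is visible of it).
The state is a dict: "t": time; "qpos": joint angles; "qvel": joint speeds; "joint_torque": joint torques, N m; "ee_pos": TCP position; "orientation": TCP orientation; "ft_force": force on the tool from outside, world axes, zero at the start; "moment": the same for the moment, N m; "width": finger opening in mm; "grasp_force": force on a finger pad.
Only numpy, scipy, OpenCV 4.12 (cv2) and the standard library are available. Lean on these libraries where they do the work, as an engineer would, in place of code of your own. Each camera call takes 0.05 s, during which the arm holds its last target. There are 200 camera calls.

## Working session

There is one attempt and no reset: what is moved stays moved. The work goes in short steps, Python scripts to look and compute and a shell command to move; the robot and the scene stay as the last step left them, time stands still between calls to the robot, and variables do not carry over. Pictures are saved under pics/ and viewed, at most 12 in all, crops included, and the job is handed in when it is done.

```bash
ls; mkdir -p pics; python3 - <<'E'
from workcell import ctrl, optics
import cv2, numpy as np
print(ctrl.get_obs())
for n in ["side","top","wrist"]:
    im=optics.get_image(n); cv2.imwrite(f"pics/{n}0.png",im[:,:,::-1])
    print(n,optics.camera_model(n))
    for t in ["key","spare_key","key_stand","cash_box","keyhole","lid_tab","lock","lid"]:
        try:
            print(t,[(round(d["conf"],2),np.round(d["extent"]).tolist()) for d in optics.masks_of(t,n)[:3]])
        except Exception as e: print(t,e)
a=np.vstack([cv2.imread("pics/side0.png"),cv2.imread("pics/top0.png")])
cv2.imwrite("pics/st.png",cv2.resize(a,(400,600))) 
E
```

```text
pics
{'t': 0.0, 'qpos': array([-1.15398904e+00,  4.23797534e-01,  1.63069912e+00, -1.38076383e-05,
        1.08859107e+00, -1.90120142e-02]), 'qvel': array([ 0.00061473,  0.00147956,  0.00068741, -0.00081803,  0.00109259,
        0.00081791]), 'joint_torque': array([ 7.62390573e-04, -5.44617748e+01, -2.73669755e+01,  6.43885927e-02,
        2.26400374e-02, -1.00208974e-04]), 'ee_pos': array([ 263.63271389, -566.06093516,  221.92515149]), 'orientation': array([-3.06586789e+00, -6.78871837e-01,  4.82631819e-04]), 'ft_force': array([-0.02144695, -0.43140176,  0.54285609]), 'moment': array([ 0.0581854 , -0.00932899,  0.05072154]), 'grasp_force': 0.0, 'width': 87.44970526963218}
side {'fov_y': 45.857002460548145, 'cx': 254.31034010238344, 'cy': 183.37479430680497, 'view': array([[-9.93200533e-01, -1.14635208e-01, -2.02847417e-02,
         5.40492789e+02],
       [ 4.17829564e-02, -5.13651064e-01,  8.56981195e-01,
        -1.88790104e+02],
       [-1.08659497e-01,  8.50306623e-01,  5.14948308e-01,
        -8.22045652e+02],
       [ 0.00000000e+00,  0.00000000e+00,  0.00000000e+00,
        
[... 1165 characters left out ...]
31.0, 34.0])]
lid_tab [(0.79, [203.0, 160.0, 114.0, 76.0]), (0.21, [207.0, 193.0, 25.0, 35.0])]
lock [(0.91, [207.0, 193.0, 26.0, 34.0])]
lid [(0.9, [204.0, 157.0, 124.0, 72.0])]
wrist {'fov_y': 61.73708099094322, 'cx': 252.95401016677405, 'cy': 194.4790731383974, 'hand_eye': array([[-3.76079087e-05,  9.60760464e-01,  2.77379397e-01,
         7.54643591e+01],
       [ 9.99999694e-01,  2.52901418e-04, -7.40393081e-04,
        -4.39431026e-01],
       [-7.81490043e-04,  2.77379284e-01, -9.60760179e-01,
        -1.63188152e+02],
       [ 0.00000000e+00,  0.00000000e+00,  0.00000000e+00,
         1.00000000e+00]])}
key []
spare_key []
key_stand []
cash_box []
keyhole []
lid_tab []
lock []
lid []
```

```bash
python3 - <<'E'
import cv2
a=cv2.imread("pics/side0.png")[110:340,150:370];b=cv2.imread("pics/top0.png")[90:320,120:420]
cv2.imwrite("pics/s.png",cv2.resize(a,None,fx=2.5,fy=2.5,interpolation=2));cv2.imwrite("pics/t.png",cv2.resize(b,None,fx=2.5,fy=2.5,interpolation=2))
E
```

```text
(no output)
```

View pics/s.png

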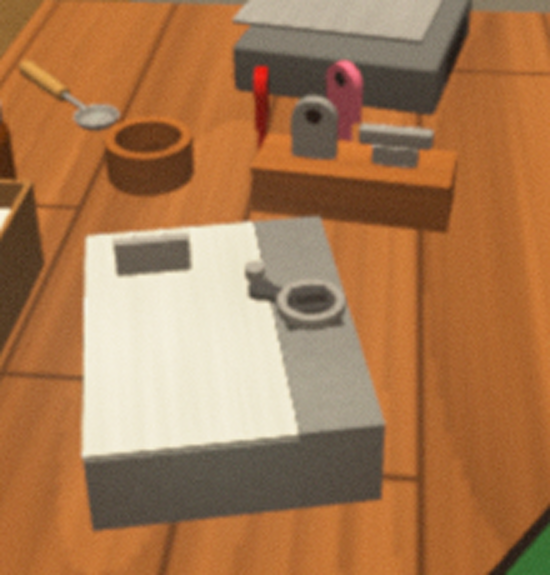

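View pics/t.png

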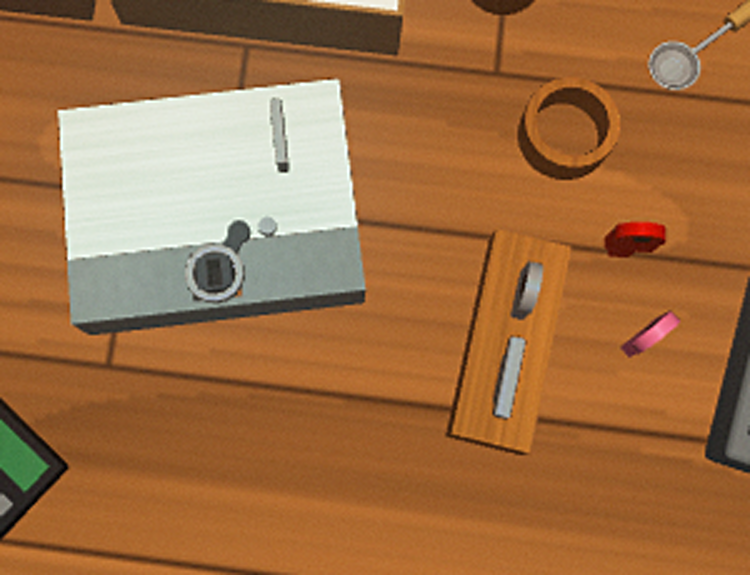

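The side view shows the grey round key at about pixel (276,160), the T key at (309,167) and the lock at (274,230). The top view shows the key at (331,206), the T key at (324,240) and the lock slot at (206,199). The red and pink keys behind the stand are look-alikes.

```bash
cat > h.py <<'E'
from workcell import ctrl, optics
import numpy as np, cv2
from scipy.spatial.transform import Rotation as R
def ray(cam,u,v,obs=None):
    m=optics.camera_model(cam); f=192/np.tan(np.radians(m["fov_y"]/2))
    d=np.array([(u-m["cx"])/f,-(v-m["cy"])/f,-1])
    if cam=="wrist":
        T=np.eye(4);T[:3,:3]=R.from_rotvec(obs["orientation"]).as_matrix();T[:3,3]=obs["ee_pos"]
        C=T@m["hand_eye"]
    else: C=np.linalg.inv(m["view"])
    return C[:3,3],C[:3,:3]@d
def onz(cam,u,v,z,obs=None):
    o,d=ray(cam,u,v,obs); return (o+d*(z-o[2])/d[2])[:2]
def tri(rays):
    A=[];b=[]
    for o,d in rays:
        d=d/np.linalg.norm(d);P=np.eye(3)-np.outer(d,d);A.append(P);b.append(P@o)
    return np.linalg.lstsq(np.vstack(A),np.hstack(b),rcond=None)[0]
E
python3 - <<'E'
from h import *
np.set_printoptions(precision=1,suppress=True)
T=lambda u,v,z:onz("top",120+u/2.5,90+v/2.5,z)
S=lambda u,v,z:onz("side",150+u/2.5,110+v/2.5,z)
def ang(a,b): d=b-a; return np.degrees(np.arctan2(d[1],d[0]))
st=[T(*p,50) for p in [(495,230),(570,245),(527,453),(448,436)]]
print("stand top",np.mean(st,0),st,"long ax",ang(st[3],st[0]),ang(st[2],st[1]))
sts=[S(*p,50) for p in [(265,135),(458,152),(447,205),(253,172)]]
print("stand side",np.mean(sts,0),sts,ang(sts[1],sts[0]))
bx=[T(*p,70) for p in [(59,110),(340,80),(365,290),(75,322)]]
print("box",np.mean(bx,0),bx,"front y axis",ang(bx[2],bx[3]),ang(bx[1],bx[0]))
bs=[S(*p,70) for p in [(85,236),(320,217),(383,428),(84,458)]]
print("box side",np.mean(bs,0),bs)
print("slot",T(215,272,82),S(311,296,82),"slot angle",ang(T(213,290,82),T(213,255,82)))
print("key top",T(531,265,105),tri([ray("top",120+534/2.5,90+278/2.5),ray("side",150+315/2.5,110+116/2.5)]))
print("tab",T(279,133,102),S(152,238,102))
E
```

```text
stand top [ 487.9 -288.8] [array([ 585.7, -266.3]), array([ 580. , -335.2]), array([ 390. , -311.7]), array([ 396.1, -242.1])] long ax -7.280146260428232 -7.039691502862377
stand side [ 485.7 -279.1] [array([ 577.2, -332. ]), array([ 386.1, -312.3]), array([ 399.1, -213.9]), array([ 580.4, -258.1])] -5.903525236941676
box [578.9  -6.9] [array([645. , 143.1]), array([ 705.1, -109.3]), array([ 512.3, -155.1]), array([453.2,  93.8])] front y axis 103.36801844498535 103.40184476919735
box side [576.   -3.6] [array([ 703.9, -107.5]), array([ 509.4, -153.4]), array([449.9, 100.3]), array([640.7, 145.9])]
slot [510.  -23.2] [507.2 -24.3] slot angle 8.50534314136978
key top [ 544.4 -292.8] [ 530.1 -297.7   93. ]
tab [636.6 -63.7] [635.3 -62.2]
```

```bash
cat >> h.py <<'E'
def go(x,y,z,yaw,obs=None):
    """print what remains to a tool-down pose, yaw (deg) of tool x"""
    o=obs or ctrl.get_obs(); M=R.from_rotvec(o["orientation"])
    t=np.radians(yaw); c,s=np.cos(t),np.sin(t)
    G=R.from_matrix(np.array([[c,s,0],[s,-c,0],[0,0,-1.]]))
    d=np.array([x,y,z])-o["ee_pos"]
    print("now",np.round(o["ee_pos"],1),"yaw",round(np.degrees(np.arctan2(*M.as_matrix()[[1,0],0])),2),"t",round(o["t"],2),"w",round(o["width"],1))
    print("turn units",np.round(np.degrees((M.inv()*G).as_rotvec())/6,3),"shift now-axes",np.round(M.inv().apply(d)/40,3),"shift goal-axes",np.round(G.inv().apply(d)/40,3))
E
python3 -m jog '[[0,0,0,0,0,-1,0.6],[0,0,0,0,0,-1,0.6],[0,0,0,0,0,-1,0.6],[0,0,0,0,0,-1,0.6],[0,0,0,0,0,-1,0.6],[0,0,0,0,0,-1,0.6],[0,0,0,0,0,-1,0.6],[0,0,0,0,0,-1,0.6],[0,0,0,0,0,-1,0.6],[0,0,0,0,0,-1,0.6],[0,0,0,0,0,-1,0.6],[0,0,0,0,0,-1,0.6],[0,0,0,0,0,-1,0.6],[0,0,0,0,0,-1,0.6],[0,0,0,0,0,-1,0.6],[0,0,0,0,0,-1,0.6],[0,0,0,0,0,-1,0.6],[0,0,0,0,0,-1,0.6],[0,0,0,0,0,-1,0.6],[0,0,0,0,0,-1,0.6]]'
python3 -c "
from h import *
go(527,-293,260,173);print(ctrl.get_obs()['qpos'])"
```

```text
t: 3.35
ee_pos: [263.9, -566.6, 222.7]
orientation: [0.939, 2.998, 0.0]
ft_force: [0.2, -0.1, 0.4]
width: 52.8
grasp_force: 0.0
now [ 263.9 -566.6  222.7] yaw 145.22 t 3.35 w 52.8
turn units [ 0.     0.    -4.631] shift now-axes [-1.502  9.37  -0.933] shift goal-axes [-5.696  7.59  -0.933]
[-1.15399455e+00  4.23101499e-01  1.62989336e+00  2.84298437e-05
  1.08862166e+00 -2.11772024e+00]
```

```bash
python3 -m jog '[[-0.15,0.937,-0.093,0,0,0,0.6],[-0.15,0.937,-0.093,0,0,0,0.6],[-0.15,0.937,-0.093,0,0,0,0.6],[-0.15,0.937,-0.093,0,0,0,0.6],[-0.15,0.937,-0.093,0,0,0,0.6],[-0.15,0.937,-0.093,0,0,0,0.6],[-0.15,0.937,-0.093,0,0,0,0.6],[-0.15,0.937,-0.093,0,0,0,0.6],[-0.15,0.937,-0.093,0,0,0,0.6],[-0.15,0.937,-0.093,0,0,0,0.6],[0,0,0,0,0,-0.93,0.6],[0,0,0,0,0,-0.93,0.6],[0,0,0,0,0,-0.93,0.6],[0,0,0,0,0,-0.93,0.6],[0,0,0,0,0,-0.93,0.6],[0,0,0,0,0,0,0.6]]'
python3 - <<'E'
from h import *
go(509,-23,260,188.5)
o=ctrl.get_obs(); im=optics.get_image("wrist"); cv2.imwrite("pics/w1.png",im[:,:,::-1])
for t in ["key","spare_key"]:
    print(t,[(round(d["conf"],2),np.round(d["extent"],1).tolist()) for d in optics.masks_of(t,"wrist")[:4]])
np.savez("w1.npz",**{k:o[k] for k in ("ee_pos","orientation")})
E
```

```text
t: 4.95
ee_pos: [528.1, -294.1, 259.9]
orientation: [0.194, 3.136, -0.0]
ft_force: [-0.0, -0.7, 0.4]
width: 52.8
grasp_force: 0.0
now [ 528.1 -294.1  259.9] yaw 172.92 t 4.95 w 52.8
turn units [-0.     0.    -2.597] shift now-axes [ 1.310e+00  6.667e+00 -3.000e-03] shift goal-axes [-5.290e-01  6.774e+00 -3.000e-03]
key [(0.91, [150.2, 162.4, 43.0, 47.3]), (0.52, [433.7, 180.9, 148.2, 201.6])]
spare_key [(0.96, [252.8, 100.4, 13.4, 74.0])]
```

View pics/w1.png

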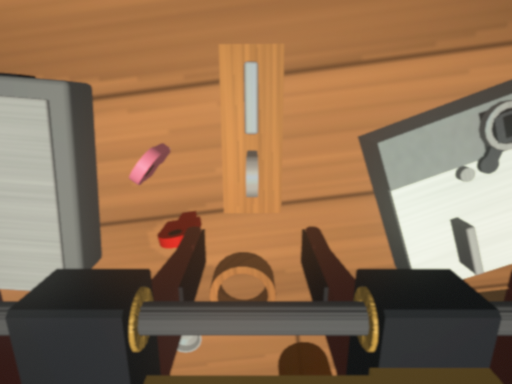

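The wrist view shows the key edge-on at about (252,174) and nearly aligned with the image's vertical. The T key is at (252,97), and the lock is at the right edge near (508,125).

```bash
cat > seg.py <<'E'
from h import *
im=cv2.imread("pics/w1.png"); o=dict(np.load("w1.npz"))
hsv=cv2.cvtColor(im,cv2.COLOR_BGR2HSV)
for nm,(r0,r1) in {"key":(144,206),"spare":(55,140)}.items():
    m=np.zeros(im.shape[:2],np.uint8); m[r0:r1,236:268]=(hsv[r0:r1,236:268,1]<90)
    c=max(cv2.findContours(m,0,1)[0],key=cv2.contourArea)
    print(nm,cv2.boundingRect(c),cv2.minAreaRect(c))
    (u,v),(w,h),a=cv2.minAreaRect(c)
    x,y,w,h=cv2.boundingRect(c)
    z=90 if nm=="key" else 88
    A,B=onz("wrist",x+w/2,y,z,o),onz("wrist",x+w/2,y+h,z,o)
    print(A,B,(A+B)/2,np.linalg.norm(A-B))
    for r in range(y,y+h,6):
        q=np.nonzero(m[r])[0]; print(r,q.min(),q.max(),end="; ")
    print()
E
python3 seg.py
```

```text
key (245, 152, 14, 45) ((251.5, 174.0), (44.0, 13.0), 90.0)
[ 501.72249107 -291.99622711] [ 550.12763312 -298.05153195] [ 525.9250621  -295.02387953] 48.78241991680555
152 248 255; 158 247 256; 164 246 257; 170 246 257; 176 245 258; 182 246 258; 188 246 257; 194 246 257; 
spare (244, 62, 14, 72) ((250.5, 97.5), (71.0, 13.0), 90.0)
[ 415.03092472 -282.13741551] [ 483.45560714 -290.75689738] [ 449.24326593 -286.44715645] 68.96544520186895
62 245 256; 68 244 257; 74 244 257; 80 244 257; 86 244 257; 92 244 257; 98 244 257; 104 245 257; 110 245 257; 116 245 257; 122 245 257; 128 245 257;
```

```bash
python3 -m jog '[[0.131,0.95,0,0,0,-0.37,0.6],[0.11,0.95,0,0,0,-0.37,0.6],[0.08,0.95,0,0,0,-0.37,0.6],[0.03,0.95,0,0,0,-0.37,0.6],[0,0.95,0,0,0,-0.37,0.6],[0,0.95,0,0,0,-0.37,0.6],[0,0.95,0,0,0,-0.37,0.6],[0,0,0,0,0,0,0.6],[0,0,0,0,0,0,0.6]]'
python3 - <<'E'
from h import *
go(526.5,-294.5,130,173)
o=ctrl.get_obs(); im=optics.get_image("wrist"); cv2.imwrite("pics/w2.png",im[:,:,::-1])
cv2.imwrite("pics/w2c.png",cv2.resize(im[90:290,130:380,::-1],None,fx=3,fy=3,interpolation=2))
for t in ["keyhole","lock","lid_tab"]:
    print(t,[(round(d["conf"],2),np.round(d["extent"],1).tolist()) for d in optics.masks_of(t,"wrist")[:4]])
np.savez("w2.npz",**{k:o[k] for k in ("ee_pos","orientation")})
E
```

```text
t: 6.0
ee_pos: [516.4, -27.3, 260.1]
orientation: [-0.231, 3.133, -0.001]
ft_force: [0.2, -0.5, 1.2]
width: 52.6
grasp_force: 0.0
now [516.4 -27.3 260.1] yaw -171.57 t 6.0 w 52.6
turn units [-0.003  0.004  2.572] shift now-axes [ 0.732 -6.643  3.254] shift goal-axes [-1.064 -6.599  3.252]
keyhole [(0.55, [44.6, 103.8, 86.2, 184.9])]
lock [(0.76, [257.2, 175.3, 50.0, 65.3])]
lid_tab []
```

View pics/w2c.png

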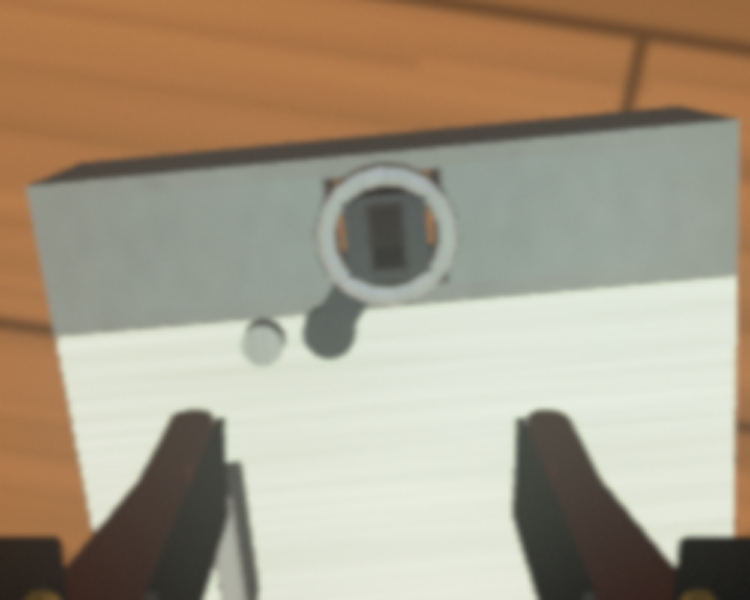

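The wrist view shows the lock ring centred near full-picture pixel (259,168), with the dark slot nearly along the image's vertical.

```bash
python3 - <<'E'
from h import *
o=dict(np.load("w2.npz")); im=cv2.imread("pics/w2.png")
g=cv2.cvtColor(im,cv2.COLOR_BGR2GRAY)
for z in (82,): print("ring",onz("wrist",130+387/3,90+234/3,z,o),"slot",onz("wrist",130+386/3,90+237/3,z,o))
c=np.clip((g[140:200,225:290].astype(float)-20)*2.2,0,255).astype(np.uint8)
cv2.imwrite("pics/w2d.png",cv2.resize(c,None,fx=9,fy=9,interpolation=2))
# corners of box strip: z=70
f=lambda u,v:onz("wrist",130+u/3,90+v/3,70,o)
P=[f(30,184),f(738,119),f(57,334),f(738,277)]
print(np.round(P,1)); 
for a,b in ((0,1),(2,3)):
    d=P[b]-P[a];print(np.degrees(np.arctan2(d[1],d[0]))-90)
E
```

```text
ring [507.6456328 -22.085425 ] slot [508.78430181 -22.27502412]
[[ 510.8 -154.1]
 [ 449.8   97.2]
 [ 567.2 -140.9]
 [ 506.8  111.9]]
13.649256314100455
13.422826988008296
```

View pics/w2d.png

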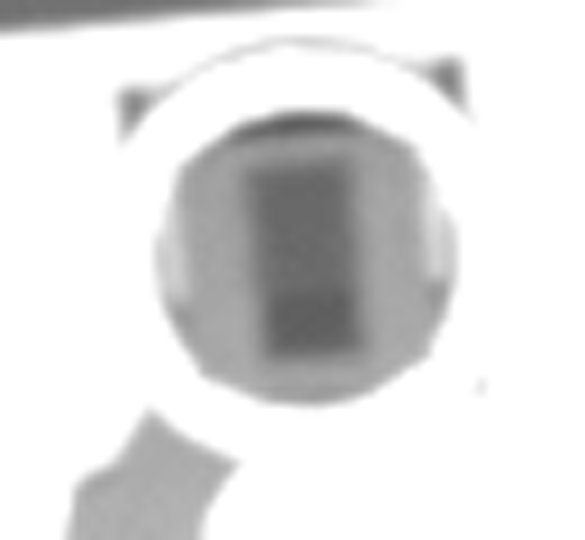

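```bash
python3 -m jog '[[0.1,-0.95,0,0,0,0,0.6],[0.1,-0.95,0,0,0,0,0.6],[0.1,-0.95,0,0,0,0,0.6],[0.1,-0.95,0,0,0,0,0.6],[0.1,-0.95,0,0,0,0,0.6],[0.1,-0.95,0,0,0,0,0.6],[0.13,-0.94,0,0,0,0,0.6],[0,0,0,0,0,0.86,0.6],[0,0,0,0,0,0.86,0.6],[0,0,0,0,0,0.86,0.6],[0,0,0.8,0,0,0,0.6],[0,0,0.8,0,0,0,0.6],[0,0,0.8,0,0,0,0.6],[0,0,0,0,0,0,0.6]]'
python3 - <<'E'
from h import *
go(526.5,-294.5,71,173)
o=ctrl.get_obs(); im=optics.get_image("wrist"); cv2.imwrite("pics/w3.png",im[:,:,::-1])
np.savez("w3.npz",**{k:o[k] for k in ("ee_pos","orientation")})
E
```

```text
t: 7.6
ee_pos: [523.2, -294.3, 159.7]
orientation: [-0.196, -3.128, -0.006]
ft_force: [-0.4, 0.1, 0.4]
width: 52.8
grasp_force: 0.0
now [ 523.2 -294.3  159.7] yaw 172.81 t 7.6 w 52.8
turn units [ 0.03  -0.071 -0.031] shift now-axes [-1.000e-01 -2.000e-03  2.216e+00] shift goal-axes [-0.084  0.005  2.217]
```

View pics/w3.png

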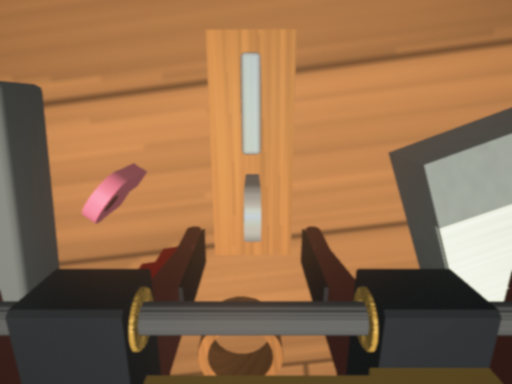

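The wrist view shows the key between the open fingers at columns 245–260, rows 174–241, so it is centred.

```bash
python3 - <<'E'
from h import *
import re
for n,(r0,r1) in {"w1":(144,206),"w3":(166,250)}.items():
    im=cv2.imread(f"pics/{n}.png"); o=dict(np.load(n+".npz"))
    s=cv2.cvtColor(im,cv2.COLOR_BGR2HSV)[:,:,1]
    m=np.zeros(s.shape,np.uint8); m[r0:r1,238:268]=s[r0:r1,238:268]<90
    x,y,w,h=cv2.boundingRect(max(cv2.findContours(m,0,1)[0],key=cv2.contourArea)); print(n,x,y,w,h)
    T=np.eye(4);T[:3,:3]=R.from_rotvec(o["orientation"]).as_matrix();T[:3,3]=o["ee_pos"]
    c=optics.camera_model("wrist");f=192/np.tan(np.radians(c["fov_y"]/2));W=np.linalg.inv(T@c["hand_eye"])
    e=np.array([np.cos(np.radians(-7)),np.sin(np.radians(-7))])
    a=np.linspace(0,np.pi,60); sx=np.r_[22*np.cos(a),-22,22]; sz=np.r_[90+22*np.sin(a),50,50]
    def rows(xc):
        P=np.c_[xc+sx*e[0],-294.5+sx*e[1],sz,np.ones(62)]@W.T
        v=c["cy"]+f*(-P[:,1])/(-P[:,2]); return v.min(),v.max()
    for xc in range(522,532,2): print(xc,np.round(rows(xc),1))
    print("y",[onz("wrist",x+w/2,v,100,o)[1].round(1) for v in (y,y+h)])
E
```

```text
w1 245 152 14 45
522 [145.5 192.1]
524 [147.2 193.9]
526 [148.9 195.7]
528 [150.6 197.5]
530 [152.3 199.3]
y [np.float64(-291.8), np.float64(-297.6)]
w3 243 175 19 67
522 [167.2 234.6]
524 [169.5 237.1]
526 [171.7 239.5]
528 [174.  241.9]
530 [176.2 244.4]
y [np.float64(-291.1), np.float64(-297.5)]
```

```bash
python3 -m jog '[[-0.12,0,0.4,0,0,0,0.6],[0,0,0.4,0,0,0,0.6],[0,0,0.4,0,0,0,0.6],[0,0,0.4,0,0,0,0.6],[0,0,0.4,0,0,0,0.6],[0,0,0.2,0,0,0,0.6],[0,0,0,0,0,0,0.6],[0,0,0,0,0,0,0.6]]'
python3 -c "
from h import *
go(528,-294.5,71,173)"
```

```text
t: 8.45
ee_pos: [531.2, -295.4, 75.9]
orientation: [0.194, 3.135, -0.0]
ft_force: [-0.1, -0.1, 0.2]
width: 52.5
grasp_force: 0.0
now [ 531.2 -295.4   75.9] yaw 172.93 t 8.45 w 52.5
turn units [-0.     0.001 -0.012] shift now-axes [0.083 0.013 0.123] shift goal-axes [0.083 0.013 0.123]
```

```bash
python3 -m jog '[[0.08,0.013,0.12,0,0,0,0.6],[0,0,0,0,0,0,0.6],[0,0,0,0,0,0,0.6],[0,0,0,0,0,0,0],[0,0,0,0,0,0,0],[0,0,0,0,0,0,0],[0,0,0,0,0,0,0],[0,0,0,0,0,0,0],[0,0,0,0,0,0,0],[0,0,0,0,0,0,0]]'
python3 -c "
from h import *
go(528,-294.5,71,173)"
```

```text
t: 9.45
ee_pos: [527.9, -294.4, 71.1]
orientation: [0.194, 3.136, -0.0]
ft_force: [0.9, -1.1, -0.1]
width: 11.9
grasp_force: 30.0
now [ 527.9 -294.4   71.1] yaw 172.93 t 9.45 w 11.9
turn units [-0.     0.001 -0.012] shift now-axes [-0.002 -0.001  0.002] shift goal-axes [-0.002 -0.001  0.002]
```

```bash
python3 -m jog '[[0,0,-0.3,0,0,0,0],[0,0,-0.5,0,0,0,0],[0,0,-0.6,0,0,0,0],[0,0,-0.6,0,0,0,0],[0,0,-0.5,0,0,0,0],[0,0,-0.3,0,0,0,0],[0,0,-0.2,0,0,0,0],[0,0,0,0,0,0,0],[0,0,0,0,0,0,0]]'
python3 -c "
from h import *
go(508.6,-22.3,150,193.2)"
```

```text
t: 10.35
ee_pos: [527.5, -294.1, 190.4]
orientation: [-0.194, -3.135, -0.001]
ft_force: [-0.4, -0.3, -1.7]
width: 11.8
grasp_force: 30.0
now [ 527.5 -294.1  190.4] yaw 172.93 t 10.35 w 11.8
turn units [ 0.006 -0.009 -3.378] shift now-axes [1.305 6.686 1.015] shift goal-axes [-1.091  6.725  1.011]
```

```bash
python3 -m jog '[[0.13,0.45,0,0,0,0,0],[0.13,0.7,0,0,0,0,0],[0.13,0.7,0,0,0,0,0],[0.13,0.7,0,0,0,0,0],[0.13,0.7,0,0,0,0,0],[0.13,0.7,0,0,0,0,0],[0.13,0.7,0,0,0,0,0],[0.13,0.7,0,0,0,0,0],[0.13,0.7,0,0,0,0,0],[0.13,0.64,0,0,0,0,0],[0,0,0,0,0,-0.68,0],[0,0,0,0,0,-0.68,0],[0,0,0,0,0,-0.68,0],[0,0,0,0,0,-0.68,0],[0,0,0,0,0,-0.66,0],[0,0,0.3,0,0,0,0],[0,0,0.2,0,0,0,0],[0,0,0,0,0,0,0],[0,0,0,0,0,0,0],[0,0,0,0,0,0,0]]'
python3 - <<'E'
from h import *
go(508.6,-22.3,137,193.2)
o=ctrl.get_obs(); im=optics.get_image("wrist")
a=cv2.resize(im[60:300,150:370,::-1],None,fx=2.4,fy=2.4,interpolation=2)
s=optics.get_image("side");cv2.imwrite("pics/side4.png",s[:,:,::-1])
b=cv2.resize(s[150:270,210:320,::-1],(528,576),interpolation=2)
cv2.imwrite("pics/w4.png",cv2.resize(np.hstack([a,b]),(800,436))); cv2.imwrite("pics/w4f.png",im[:,:,::-1])
np.savez("w4.npz",**{k:o[k] for k in ("ee_pos","orientation")})
E
```

```text
t: 12.35
ee_pos: [509.3, -22.4, 171.0]
orientation: [0.361, -3.121, -0.0]
ft_force: [0.9, -0.2, -1.8]
width: 12.2
grasp_force: 30.0
now [509.3 -22.4 171. ] yaw -166.82 t 12.35 w 12.2
turn units [ 0.    -0.    -0.003] shift now-axes [0.017 0.007 0.851] shift goal-axes [0.017 0.007 0.851]
```

View pics/w4.png

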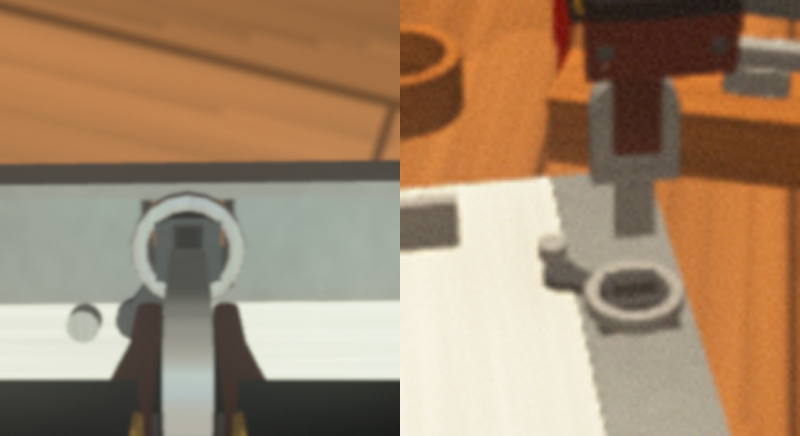

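The wrist view shows the key in line with the slot sideways (both near column 188 of the composite). In the side view the blade tip is above the slot, at composite columns 634 and 632.

```bash
python3 - <<'E'
from h import *
px=lambda u,v:(210+(u-400)/.7576/4.8,150+v/.7576/4.8)
def aty(u,v,y=-22.3):
    o,d=ray("side",*px(u,v)); return o+d*(y-o[1])/d[1]
print("blade mid",aty(634,210),"tipL",aty(614,234),"tipR",aty(655,236),"bowL",aty(591,150),"bowR",aty(680,150));print("slot",aty(633,290),onz("side",*px(633,290),82),"ring L/R",onz("side",*px(585,293),82),onz("side",*px(683,295),82))
E
python3 -m jog '[[0.017,0.007,0.3,0,0,0,0],[0,0,0.25,0,0,0,0],[0,0,0.2,0,0,0,0],[0,0,0,0,0,0,0],[0,0,0,0,0,0,0]]'
```

```text
blade mid [507.25703867 -22.3        130.250874  ] tipL [517.39414244 -22.3        114.97619797] tipR [496.56525703 -22.3        114.99087829] bowL [528.58032491 -22.3        164.68933904] bowR [484.79174361 -22.3        166.94411109]
slot [507.65337645 -22.3         80.2700685 ] [507.47806547 -19.9982797 ] ring L/R [531.89782733 -15.27336929] [481.59827263 -18.00251238]
t: 12.95
ee_pos: [508.3, -22.3, 140.6]
orientation: [0.361, -3.12, -0.0]
ft_force: [-0.2, 0.1, -1.4]
width: 11.9
grasp_force: 30.0
```

```bash
python3 -m jog '[[0,0,0.1,0,0,0,0],[0,0,0.1,0,0,0,0],[0,0,0.1,0,0,0,0],[0,0,0,0,0,0,0],[0,0,0,0,0,0,0]]'
```

```text
t: 13.45
ee_pos: [508.5, -22.3, 129.0]
orientation: [0.361, -3.12, -0.0]
ft_force: [-0.7, 0.2, -1.3]
width: 11.9
grasp_force: 30.0
```

Tip is about 8 mm into the slot with no force. Continuing down.

```bash
python3 -m jog '[[0,0,0.15,0,0,0,0],[0,0,0.15,0,0,0,0],[0,0,0.15,0,0,0,0],[0,0,0.1,0,0,0,0],[0,0,0.05,0,0,0,0],[0,0,0,0,0,0,0],[0,0,0,0,0,0,0]]'
```

```text
t: 14.15
ee_pos: [508.6, -22.3, 105.1]
orientation: [-0.361, 3.121, -0.0]
ft_force: [-0.1, 0.4, -1.5]
width: 11.7
grasp_force: 30.0
```

```bash
python3 -m jog '[[0,0,0.04,0,0,0,0],[0,0,0.04,0,0,0,0],[0,0,0,0,0,0,0],[0,0,0,0,0,0,0],[0,0,0,0,0,0,0]]'
```

```text
t: 14.65
ee_pos: [508.9, -22.3, 102.9]
orientation: [-0.361, 3.12, -0.0]
ft_force: [-2.6, -0.5, 10.4]
width: 11.8
grasp_force: 30.0
```

```bash
python3 -m jog '[[0,0,0,0,0,0.5,0],[0,0,0,0,0,0.8,0],[0,0,0,0,0,0.8,0],[0,0,0,0,0,0.8,0],[0,0,0,0,0,0.8,0],[0,0,0,0,0,0.8,0],[0,0,0,0,0,0.8,0],[0,0,0,0,0,0.8,0],[0,0,0,0,0,0.8,0],[0,0,0,0,0,0.8,0],[0,0,0,0,0,0.8,0],[0,0,0,0,0,0.8,0],[0,0,0,0,0,0.8,0],[0,0,0,0,0,0.8,0],[0,0,0,0,0,0.8,0],[0,0,0,0,0,0,0],[0,0,0,0,0,0,0]]'
python3 -c "
from h import *
go(508.6,-22.3,103,193.2);print(ctrl.get_obs()['moment'])"
```

```text
t: 16.35
ee_pos: [509.1, -22.3, 102.9]
orientation: [1.499, 2.76, 0.001]
ft_force: [-2.2, 1.7, 9.3]
width: 11.8
grasp_force: 30.0
now [509.1 -22.3 102.9] yaw 122.99 t 16.35 w 11.8
turn units [ 6.0000e-03  1.3000e-02 -1.1701e+01] shift now-axes [ 0.006 -0.011 -0.002] shift goal-axes [ 0.013  0.002 -0.002]
[ 0.21271748  0.34853401 -0.04169842]
```

```bash
python3 -m jog '[[0,0,0,0,0,0.6,0],[0,0,0,0,0,0.6,0],[0,0,0,0,0,0.4,0],[0,0,0,0,0,0,0],[0,0,0,0,0,0,0],[0,0,0,0,0,0,0]]'
python3 - <<'E'
from h import *
go(508.6,-22.3,103,193.2);print(ctrl.get_obs()['moment'])
s=optics.get_image("side");cv2.imwrite("pics/side5.png",cv2.resize(s[180:300,190:350,::-1],(800,600),interpolation=2))
E
```

```text
t: 16.95
ee_pos: [509.2, -22.4, 102.9]
orientation: [1.724, 2.625, 0.001]
ft_force: [-1.1, -0.8, 8.3]
width: 11.8
grasp_force: 30.0
now [509.2 -22.4 102.9] yaw 113.41 t 16.95 w 11.8
turn units [ 6.0000e-03  1.4000e-02 -1.3299e+01] shift now-axes [ 0.008 -0.012 -0.001] shift goal-axes [ 0.013  0.005 -0.001]
[-0.02098514  0.39955571 -0.01146231]
```

View pics/side5.png

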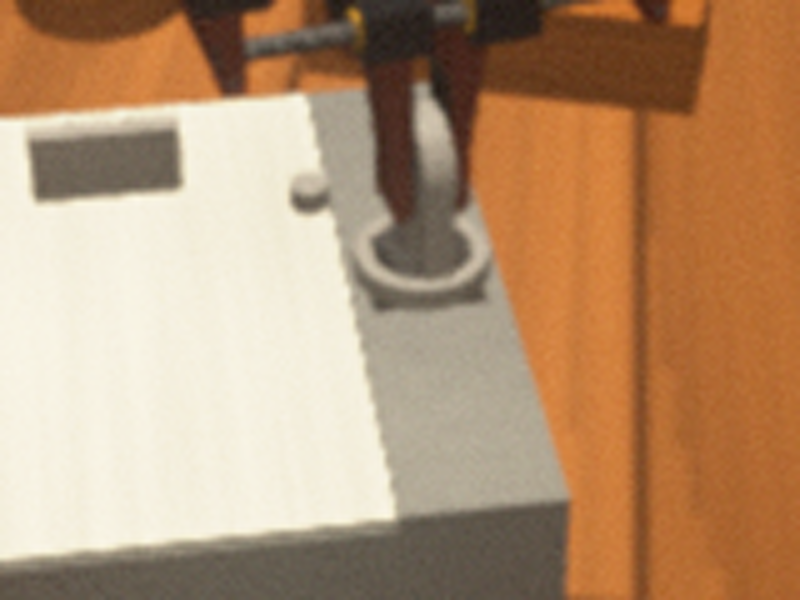

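```bash
python3 -m jog '[[0,0,0,0,0,0.5,0],[0,0,0,0,0,0.5,0],[0,0,0,0,0,0,0],[0,0,0,0,0,0,0],[0,0,0,0,0,0,0]]'
python3 -c "
from h import *
go(508.6,-22.3,103,193.2);print(ctrl.get_obs()['moment'])"
```

```text
t: 17.5
ee_pos: [509.0, -22.3, 102.9]
orientation: [1.857, 2.533, 0.0]
ft_force: [-2.4, 0.4, 9.7]
width: 12.4
grasp_force: 30.6
now [509.  -22.3 102.9] yaw 107.52 t 17.5 w 12.4
turn units [ 1.000e-03  1.200e-02 -1.428e+01] shift now-axes [ 0.003 -0.009 -0.002] shift goal-axes [ 0.009  0.002 -0.002]
[0.11076033 0.37609676 0.70336982]
```

```bash
python3 -m jog '[[0,0,-0.01,0,0,0,0.5],[0,0,0,0,0,0,0.5],[0,0,0,0,0,0,0.5],[0,0,0,0,0,0,0.5],[0,0,0,0,0,0,0.5],[0,0,-0.3,0,0,0,0.5],[0,0,-0.6,0,0,0,0.5],[0,0,-0.7,0,0,0,0.5],[0,0,-0.7,0,0,0,0],[0,0,-0.2,0,0,0,0],[0,0,0,0,0,0,0],[0,0,0,0,0,0,0]]'
python3 - <<'E'
from h import *
b=np.radians(13.5);c,s=np.cos(b),np.sin(b)
C=np.array([508.6,-22.3])+71*np.array([c,s])
B=lambda x,y:C+np.array([c*x-s*y,s*x+c*y])
print("centre",C,"tab",B(45,-70),"push side",B(45,-95), B(45,-75+110),'start',B(45,-105))
im=optics.get_image("top")
cv2.imwrite("pics/t6.png",cv2.resize(im[100:260,120:320,::-1],(800,640))[:600])
go(*B(45,-105),160,103.5)
E
```

```text
t: 18.7
ee_pos: [508.0, -22.3, 201.7]
orientation: [-1.859, -2.531, 0.001]
ft_force: [-0.1, 0.8, 0.9]
width: 15.4
grasp_force: 0.0
centre [577.63826435  -5.72537917] tab [637.73608624 -63.28623222] push side [643.57222033 -87.59548023] [613.22432303  38.81260942] start [645.90667397 -97.31917943]
now [507.7 -22.3 201.2] yaw 107.41 t 18.75 w 11.5
turn units [-0.017 -0.006  0.651] shift now-axes [-2.825  2.738  1.023] shift goal-axes [-2.631  2.922  1.03 ]
```

View pics/t6.png

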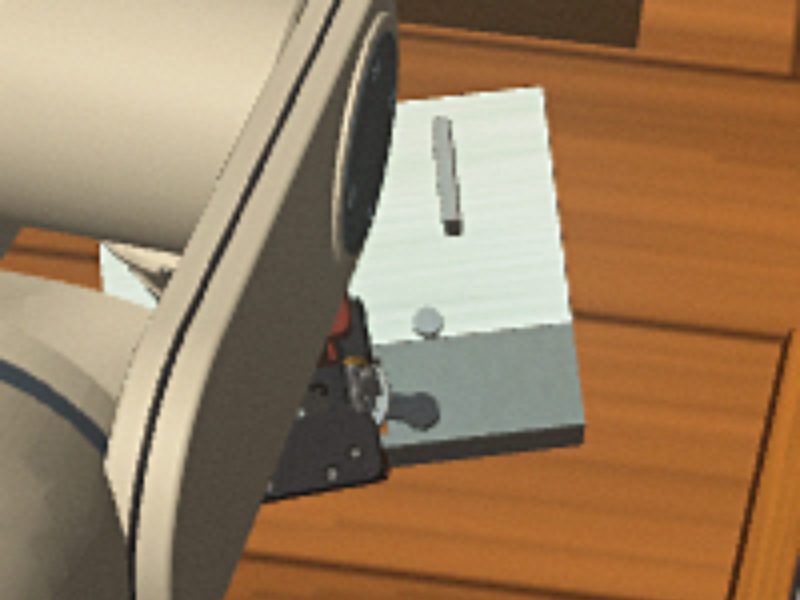

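The top view shows the lock cam turned clear of the lid stud. The tab is still shut at composite pixel (448,175).

```bash
python3 -m jog '[[0,0,0,0,0,0.65,0],[-0.53,0.58,0,0,0,0,0],[-0.53,0.58,0,0,0,0,0],[-0.53,0.58,0,0,0,0,0],[-0.53,0.58,0,0,0,0,0],[-0.53,0.58,0,0,0,0,0],[0,0,0,0,0,0,0],[0,0,0.5,0,0,0,0],[0,0,0.6,0,0,0,0],[0,0,0.6,0,0,0,0],[0,0,0,0,0,0,0],[0,0,0,0,0,0,0]]'
python3 - <<'E'
from h import *
go(645.9,-97.3,84,103.5)
E
```

```text
t: 19.95
ee_pos: [645.0, -97.9, 133.4]
orientation: [-1.943, -2.466, 0.002]
ft_force: [-0.6, 0.1, 0.3]
width: 0.6
grasp_force: 0.0
now [645.  -97.9 133.4] yaw 103.52 t 19.95 w 0.6
turn units [-0.024 -0.011  0.003] shift now-axes [0.008 0.028 1.235] shift goal-axes [0.01  0.025 1.235]
```

Clear behind the tab. Going down and pushing.

```bash
python3 -m jog '[[0,0,0.5,0,0,0,0],[0,0,0.5,0,0,0,0],[0,0,0.2,0,0,0,0],[0,0,0,0,0,0,0],[0.2,0,0,0,0,0,0],[0.2,0,0,0,0,0,0],[0.2,0,0,0,0,0,0],[0.2,0,0,0,0,0,0],[0.2,0,0,0,0,0,0],[0.2,0,0,0,0,0,0],[0.2,0,0,0,0,0,0],[0,0,0,0,0,0,0]]'
```

```text
t: 21.15
ee_pos: [632.4, -42.5, 86.1]
orientation: [-1.943, -2.467, 0.0]
ft_force: [-0.1, -0.5, 0.7]
width: 0.6
grasp_force: 0.0
```

```bash
python3 -m jog '[[0.2,0,0,0,0,0,0],[0.2,0,0,0,0,0,0],[0.2,0,0,0,0,0,0],[0.2,0,0,0,0,0,0],[0.2,0,0,0,0,0,0],[0.2,0,0,0,0,0,0],[0.2,0,0,0,0,0,0],[0.2,0,0,0,0,0,0],[0.15,0,0,0,0,0,0],[0,0,0,0,0,0,0],[0,0,0,0,0,0,0]]'
python3 -c "
from h import *
go(619.9,17,84,103.5)"
```

```text
t: 22.25
ee_pos: [617.0, 24.6, 86.4]
orientation: [1.944, 2.467, 0.001]
ft_force: [-0.5, 0.2, 0.1]
width: 0.6
grasp_force: 0.0
now [617.   24.6  86.4] yaw 103.53 t 22.25 w 0.6
turn units [ 0.007 -0.001  0.004] shift now-axes [-0.202  0.026  0.061] shift goal-axes [-0.202  0.026  0.061]
```

```bash
python3 -m jog '[[0.1,0,0,0,0,0,0],[0.1,0,0,0,0,0,0],[0,0,0,0,0,0,0],[0,0,0,0,0,0,0]]'
python3 - <<'E'
from h import *
im=optics.get_image("side");cv2.imwrite("pics/s7.png",cv2.resize(im[150:330,160:360,::-1],(660,594),interpolation=2))
E
```

```text
t: 22.65
ee_pos: [616.2, 28.4, 86.6]
orientation: [1.941, 2.464, -0.003]
ft_force: [3.9, -18.2, -0.9]
width: 0.4
grasp_force: 9.2
```

View pics/s7.png

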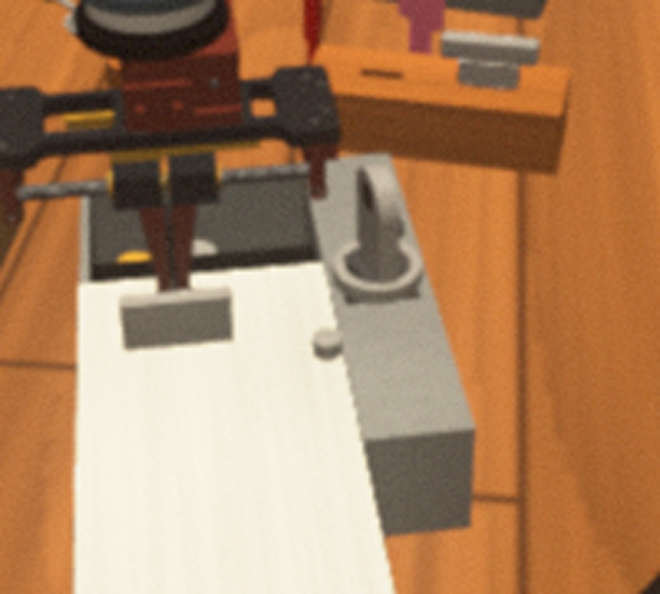

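The lid is at its stop (18 N of resistance), with the tab at composite pixel (177,318). The key stands upright in the lock and the T key is still in the stand. Backing off and rising.

```bash
python3 -m jog '[[-0.15,0,0,0,0,0,0],[-0.3,0,0,0,0,0,0],[0,0,0,0,0,0,0],[0,0,-0.6,0,0,0,0],[0,0,-0.8,0,0,0,0],[0,0,-0.8,0,0,0,0],[0,0,-0.8,0,0,0,0],[0,0,0,0,0,0,0],[0,0,0,0,0,0,0],[0,0,0,0,0,0,0],[0,0,0,0,0,0,0],[0,0,0,0,0,0,0]]'
python3 - <<'E'
from h import *
for t in ["lid_tab","key"]: pass
im=optics.get_image("side");cv2.imwrite("pics/s8.png",cv2.resize(im[150:330,160:360,::-1],(660,594),interpolation=2))
E
```

```text
t: 23.9
ee_pos: [618.3, 14.5, 205.0]
orientation: [-1.944, -2.466, 0.002]
ft_force: [1.4, -0.2, 0.3]
width: 0.9
grasp_force: 0.0
```

View pics/s8.png

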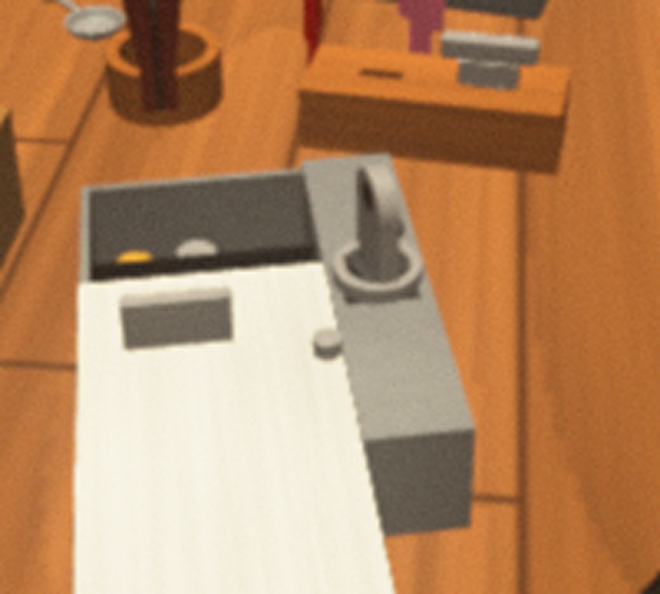

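The lid stays fully open with the tab at (177,318), the key is upright in the lock near (378,220), the T key is in place, and the gripper is clear.

```bash
python3 -c "
from workcell import ctrl
print(ctrl.close_job())"
```

```text
the job is handed in; nothing more can be done
None
```

I handed the job in at about 24 s: the round-headed key is home in the lock and turned to its stop, the lid is pushed to its stop, the T-headed key is untouched in the stand and the gripper is clear; no verdict was returned.

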